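# Load the round bead cartridge into the dispenser and clamp it home

## Task

Take the bead cartridge with the round flange (not the square or the oblong one) by its knob and stand it upright in the round cradle of the bead dispenser. Then swing the dispenser's open clamp arm over and fully shut, so that it drives the cartridge fully home, and leave it shut.

Things in the scene. Friction and masses are not known exactly. Their poses are not given: they have to be found in the camera images.
- round_cartridge: Grey plastic, 60 mm tall, 80 g, upright. Body 36 mm dia. to 30 mm height, bevelled foot; ROUND flange 60 mm dia. at 30-34 mm; grip knob 22 mm dia. at 34-60 mm. Origin: centre of underside, z up. Two like it, same knob, with square (56 mm) or oblong (84 x 42 mm) flange stand near, places swapped. Home: underside about 19 mm above the table, flange just over the cradle's rim.
- dispenser: Fixed. Origin on the table below the cradle's centre; z up, x level from the clamp's hinge to the cradle (hinge on the robot's left). Base 100 mm wide, x -140 to 60 mm, 12 thick. Cradle: upright ring, 54 mm inside, 72 outside, rim 46 mm high. In it a black seat at 30 mm height bears the cartridge; about 5 N slides it down, 12 mm at most, no spring. Hinge axis along y at x -90, height 93 mm.
- clamp (a joint): Clamp arm angle, rad: 0 = shut at its stop (level, along the dispenser's +x, over the cradle), pi/2 upright, starts 1.75-2.0 (leaning back). Stiff hinge (0.15 N m): stays where left. Steel bar 24 mm wide, 12 thick, centred on the hinge axis; its pad, 90 mm out, presses the knob down. Push the outer (when shut: upper) face sideways, then down; the last bit takes about 5 N.
- clamp_tip (a point): Centre of the black crossbar at the free end of the clamp arm (16 mm thick, 60 mm long, parallel to the hinge axis), 150 mm from the hinge axis. The hinge posts, 54 mm wide overall, reach 107 mm height.
There are look-alikes about, which are no part of the job. What is shaped like the round_cartridge but pink is not meant.

How it is judged:
By the outcome, as a careful person would: the job done as asked, in the order asked, and still so for the second after the job is handed in, with the robot touching nothing.
It also fails if it takes over 54 s, if anything falls off the work surface, if the arm or the gripper's body presses on something with over 40 N, if the wrist force passes 120 N, or if a joint passes its speed limit or range.

## Robot

A 6-joint arm with a two-finger parallel gripper is mounted at the origin on the work surface. World frame = base frame: x ahead of the robot, y to its left, z up, the work surface at z = 0. Lengths are in m, angles in degrees, forces in N, time in s.
With the tool pointing down it reaches from about 0.375 to 0.9 m from the base axis. Payload 3.1 kg.
Tool frame: the origin (TCP) lies on the centre line of the jaws, within the pads' length; the fingertips stand 25 mm ahead of it and the grasp point (between the pads) lies 6 mm ahead of it; y points along the fingers, x is the direction in which the jaws open and shut, and the axes are right-handed (so a half turn about y gives the same grasp; the last joint's range is limited). The gripper opens to 87 mm and grips with 3 to 60 N. Pads are 19 mm wide; open, the fingers measure 117 mm over their backs; the gripper's body (75 mm by 190 mm) begins 51 mm behind the grasp point.
Start: joints at [63.627, 30.224, 82.088, -0, 67.689, -10.227], TCP at [0.174, 0.6, 0.248] pointing down, gripper open.
Joint ranges: [-176.69, 176.69], [-43.24, 126.21], [12.49, 139.97], [-82, 262], [0, 151.66], [-163.58, 163.58]. Speed limits (degrees/s): [159.86, 159.86, 180, 180, 180, 180].

## Interface

Orientations are given as a 3x3 rotation matrix whose columns are the frame's x, y, z axes.
In Python, from rig import * gives the robot as it stands.
- The arm moves only by the tool play_rows, never from a script. Its argument "commands" is a list of rows, each a list of 2 entries, a list of its own where there are three numbers: the shift along the world's x, y, z in m, then the turn, a rotation vector about the world's x, y, z in rad. A call has 1 to 10 rows; each row is the pose to reach, as a shift and turn from the pose commanded when the call began; what a row does not reach only later rows make up. A row lasts 1/8 s, in which the tool goes at most 62.5 mm and 10.7 degrees, less where a joint would pass 70% of its speed; a pose out of reach is approached as far as the arm can. A call with a gripper value outside its range is refused whole. "gripper" is the finger opening in m, from 0 to 0.087, set as the call begins (left out, the last holds). The fingers move at their own pace and stop on an object; the grip force is fixed at half the most. Time passes only in rows, so rows that repeat a pose let the fingers close. It gives the time, the measured TCP pose, the force and the opening at its end, in the units of the state.
- read_state(): the state, without advancing time (a new reading comes with each control period).
- capture(name): name is "scene" or "side" or "wrist"; returns a dict with "frame" (480x640x3 uint8, red, green, blue), "depth" (480x640 float32, m along the optical axis (not along the pixel's ray), 0 where there is no reading), "mtx" (3x3 intrinsics, pixels), "cam_to_world" (4x4, takes a point from camera to world coordinates); the wrist camera has in their place "hand_eye" (4x4, takes a point from camera to tool coordinates, whose origin is the TCP and whose axes are the tool frame's). Camera axes: x right, y down, z forward; pixel columns grow to the right and rows downward; lengths in m; the calibration is good to about 2 mm. A picture is of the moment at which its call begins: read the wrist's pose just before it.
- hand_in(): hands the job in, once; it reports no verdict.
The state is a dict: "time_s": time; "joint_positions": joint angles; "qvel": joint speeds; "tau": joint torques, N m; "position": TCP position; "tcp_rot": TCP orientation; "force": force on the tool from outside, world axes, zero at the start; "moment": the same for the moment, N m; "opening": opening from 0.0 (shut) to 1.0 (fully open).
Only numpy, scipy, OpenCV 4.12 (cv2) and the standard library are available. Lean on these libraries where they do the work, as an engineer would, in place of code of your own. Each camera call takes 0.05 s, during which the arm holds its last target. There are 200 camera calls.

## Working session

There is one attempt and no reset: what is moved stays moved. The work goes in short steps, Python scripts to look and compute and a tool call to move; the robot and the scene stay as the last step left them, time stands still between calls to the robot, and variables do not carry over. Pictures are saved under pics/ and viewed, about 8 in all and at most 12, crops included, and the job is handed in when it is done.

Besides the shell and the picture viewer there is one more tool, called as name([rows], argument=value, ...), one row to a line, values as JSON. play_rows: Moves the arm, as the interface text tells. Its arguments: {"type":"object","properties":{"commands":{"type":"array"},"gripper":{"type":"number"}},"required":["commands"]}

```bash
mkdir -p pics
cat > h.py <<'E'
from rig import *
import numpy as np, cv2
def grab(n):
    s=read_state(); c=capture(n)
    if 'cam_to_world' in c: T=np.array(c['cam_to_world'])
    else:
        W=np.eye(4); W[:3,:3]=np.array(s['tcp_rot']); W[:3,3]=s['position']; T=W@np.array(c['hand_eye'])
    np.savez('pics/%s.npz'%n,frame=c['frame'],depth=c['depth'],K=c['mtx'],T=T)
    return c['frame'],c['depth'],np.array(c['mtx']),T
def load(n):
    d=np.load('pics/%s.npz'%n); return d['frame'],d['depth'],d['K'],d['T']
def cloud(D,K,T):
    v,u=np.mgrid[:D.shape[0],:D.shape[1]]
    P=np.stack([(u-K[0,2])/K[0,0]*D,(v-K[1,2])/K[1,1]*D,D],-1)
    P=P@T[:3,:3].T+T[:3,3]; P[D<=0]=np.nan; return P
def ray(u,v,z,K,T):
    d=T[:3,:3]@np.linalg.inv(K)@np.array([u,v,1.]); o=T[:3,3]; return o+d*(z-o[2])/d[2]
def proj(p,K,T):
    q=K@(T[:3,:3].T@(np.array(p)-T[:3,3])); return q[:2]/q[2]
def save(n,f): cv2.imwrite('pics/'+n+'.png',cv2.cvtColor(f,cv2.COLOR_RGB2BGR))
E
python3 - <<'E'
from h import *
s=read_state(); print(s['time_s'],s['position'],s['tcp_rot'])
for n in('scene','side','wrist'):
    f,D,K,T=grab(n); save(n+'0',f); print(n,K.tolist(),T.round(3).tolist(),(D>0).mean())
E
```

```text
0.0 [0.17348814 0.5997287  0.24657179] [[ 2.78118237e-01 -9.37652750e-04 -9.60546390e-01]
 [ 9.60544504e-01 -1.93746536e-03  2.78119582e-01]
 [-2.12180495e-03 -9.99997684e-01  3.61812744e-04]]
scene [[595.1488509598704, 0.0, 308.44839810903767], [0.0, 595.1488509598704, 240.88018753057744], [0.0, 0.0, 1.0]] [[0.074, 0.755, -0.652, 1.159], [0.997, -0.053, 0.051, -0.163], [0.004, -0.654, -0.756, 0.853], [0.0, 0.0, 0.0, 1.0]] 0.9961328125
side [[610.3779935069562, 0.0, 315.435653062127], [0.0, 610.3779935069562, 234.61370747888492], [0.0, 0.0, 1.0]] [[-0.952, -0.202, 0.231, 0.289], [-0.306, 0.58, -0.755, 0.598], [0.018, -0.789, -0.614, 0.698], [0.0, 0.0, 0.0, 1.0]] 0.9960026041666666
wrist [[364.172997027138, 0.0, 323.1011334377206], [0.0, 364.172997027138, 240.8181676062322], [0.0, 0.0, 1.0]] [[0.279, 0.927, 0.251, 0.104], [0.96, -0.268, -0.075, 0.62], [-0.002, 0.262, -0.965, 0.384], [0.0, 0.0, 0.0, 1.0]] 0.9961751302083334
```

View pics/scene0.png

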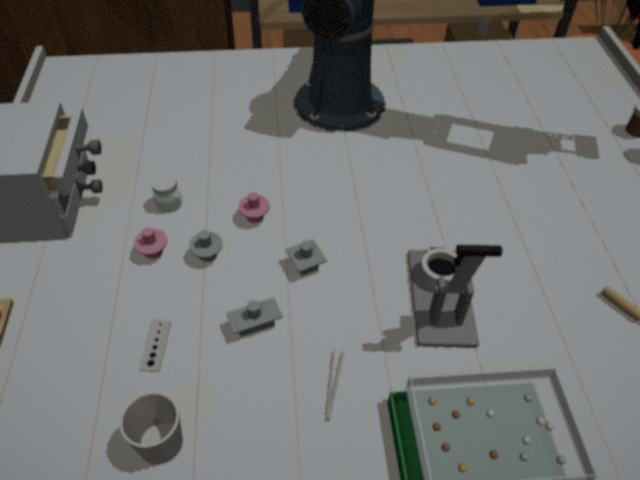

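View pics/side0.png

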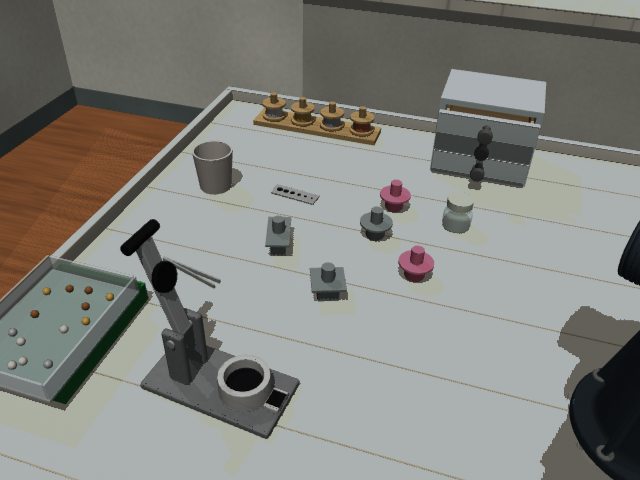

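Run:
```python
from h import *
C={}
for n in('scene','side'):
    f,D,K,T=load(n); P=cloud(D,K,T); C[n]=P
    for nm,uv in dict(scene=dict(rk=(205,237),rf=(206,246),cr=(440,265),post=(455,308),tip=(479,250)),side=dict(rk=(377,212),rf=(377,222),cr=(245,383),post=(185,345),tip=(141,237)))[n].items():
        print(n,nm,P[uv[1],uv[0]].round(4))
    x,y,z=P[...,0],P[...,1],P[...,2]
    # round cartridge: knob top & flange
    c=P[{'scene':246,'side':222}[n],{'scene':206,'side':377}[n]][:2]
    r=np.hypot(x-c[0],y-c[1])
    for lo,hi,l in((.055,.066,'knob'),(.029,.040,'flange')):
        m=(r<.045)&(z>lo)&(z<hi); q=P[m]
        (cc,rr)=cv2.minEnclosingCircle(q[:,:2].astype(np.float32)); print(l,m.sum(),q.mean(0).round(4),np.round(cc,4),round(rr,4))
    # all objects with knob
    c=P[{'scene':265,'side':383}[n],{'scene':440,'side':245}[n]][:2]
    r=np.hypot(x-c[0],y-c[1])
    m=(r<.09)&(z>.042)&(z<.050); q=P[m]
    (cc,rr)=cv2.minEnclosingCircle(q[:,:2].astype(np.float32)); print('rim',m.sum(),q.mean(0).round(4),np.round(cc,4),round(rr,4))
    m=(r<.2)&(z>.008)&(z<.016); q=P[m]; b=cv2.minAreaRect(q[:,:2].astype(np.float32)); print('base',m.sum(),b)
    m=(r<.25)&(z>.115); q=P[m]; print('arm pts',m.sum(),q.min(0).round(3),q.max(0).round(3), q[q[:,2]>q[:,2].max()-.02].mean(0).round(3))
f,D,K,T=load('side'); a=cv2.resize(f[170:310,250:450],None,fx=4,fy=4,interpolation=cv2.INTER_CUBIC); save('crop1',a)
```

```text
scene rk [ 0.4561 -0.2908  0.0624]
scene rf [ 0.4601 -0.2914  0.0426]
scene cr [0.5244 0.1199 0.0323]
scene post [0.614  0.1261 0.0287]
scene tip [0.6678 0.104  0.2454]
knob 112 [ 0.4498 -0.2935  0.0613] [ 0.4481 -0.2944] 0.0125
flange 533 [ 0.4538 -0.2928  0.036 ] [ 0.4476 -0.2928] 0.0323
rim 373 [0.529  0.1093 0.0468] [0.5557 0.1157] 0.0593
base 2780 ((0.5711224675178528, 0.053670838475227356), (0.21885019540786743, 0.20462380349636078), 87.75202941894531)
arm pts 1256 [0.623 0.075 0.116] [0.673 0.136 0.249] [0.666 0.104 0.243]
side rk [ 0.4459 -0.2896  0.057 ]
side rf [ 0.4434 -0.2856  0.0379]
side cr [0.5301 0.1208 0.0311]
side post [0.6081 0.1299 0.0885]
side tip [0.658  0.11   0.2412]
knob 82 [ 0.4473 -0.2925  0.0585] [ 0.4463 -0.2941] 0.013
flange 439 [ 0.4459 -0.2877  0.0335] [ 0.4466 -0.2941] 0.0324
rim 951 [0.538  0.1202 0.0452] [0.5587 0.1185] 0.0623
base 4428 ((0.5719220638275146, 0.11490099877119064), (0.10195272415876389, 0.2016114592552185), 83.92357635498047)
arm pts 2439 [0.62  0.075 0.115] [0.673 0.136 0.246] [0.659 0.109 0.239]
```

View pics/crop1.png

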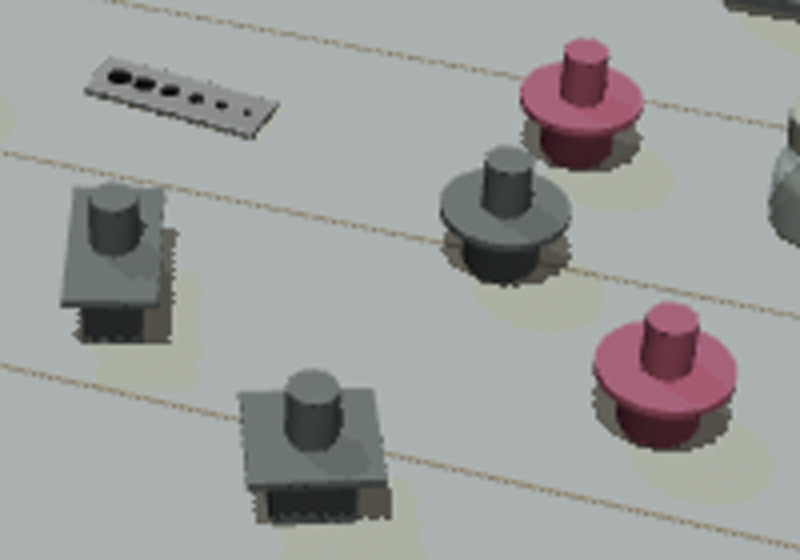

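Run:
```python
from h import *
from scipy.optimize import least_squares
for n in('scene','side'):
    f,D,K,T=load(n); P=cloud(D,K,T); x,y,z=P[...,0],P[...,1],P[...,2]
    print(n,'table z',np.nanmedian(z[(abs(x-.5)<.3)&(abs(y)<.3)]).round(4))
    h=cv2.cvtColor(f,cv2.COLOR_RGB2HSV); pk=((h[...,1]>70)&((h[...,0]>160)|(h[...,0]<5))&(z>.025)).astype(np.uint8)
    nn,l,st,ce=cv2.connectedComponentsWithStats(pk)
    for i in range(1,nn):
        if st[i,4]>150: print('pink',P[l==i].mean(0).round(3))
    m=(np.hypot(x-.532,y-.119)<.05)&(z>.043)&(z<.052); q=P[m]
    # ring edges: outer silhouette of rim points (hull) 
    hull=cv2.convexHull(q[:,:2].astype(np.float32))[:,0]
    s=least_squares(lambda p:np.hypot(hull[:,0]-p[0],hull[:,1]-p[1])-p[2],[.532,.119,.036],loss='soft_l1',f_scale=.001).x
    print('rim',m.sum(),q[:,2].mean().round(4),s.round(4),cv2.minEnclosingCircle(hull)[0])
    # seat: dark points inside
    m=(np.hypot(x-.532,y-.119)<.03)&(z<.04)&(z>.02); print('seat z',P[m].mean(0).round(4))
    # clamp tip pts, black bar
    g=f.max(-1); m=(z>.2)&(abs(x-.65)<.06)&(abs(y-.11)<.08)&(g<40); q=P[m]; print('tip',m.sum(),q.mean(0).round(4)); rc=cv2.minAreaRect(q[:,:2].astype(np.float32)); print(rc)
    m=(z>.12)&(z<.2)&(abs(x-.65)<.06)&(abs(y-.11)<.08); q=P[m]; c=q.mean(0); u,sv,v=np.linalg.svd(q-c,full_matrices=False); print('arm c',c.round(4),'dir',v[0].round(3))
```

```text
scene table z 0.0023
pink [ 0.365 -0.205  0.041]
pink [ 0.441 -0.392  0.041]
rim 370 0.0472 [0.5327 0.118  0.0352] (0.5328446626663208, 0.11692558228969574)
seat z [0.5237 0.1223 0.0323]
tip 424 [0.6666 0.1025 0.2419]
((0.6569480299949646, 0.10488680005073547), (0.057295262813568115, 0.029185466468334198), 85.1914291381836)
arm c [0.6442 0.1032 0.1658] dir [ 0.199 -0.091  0.976]
side table z -0.0001
pink [ 0.432 -0.388  0.039]
pink [ 0.356 -0.199  0.039]
rim 824 0.0453 [0.5322 0.1192 0.0358] (0.532367467880249, 0.11930272728204727)
seat z [0.5367 0.1104 0.0306]
tip 594 [0.6587 0.1104 0.2387]
((0.6527369618415833, 0.10756078362464905), (0.060531776398420334, 0.030666155740618706), 81.30953216552734)
arm c [0.6348 0.1119 0.1664] dir [-0.165  0.007 -0.986]
```

play_rows([
  [[0.06, -0.06, 0.0], [0, 0, 0]],
  [[0.12, -0.12, 0.0], [0, 0, 0]],
  [[0.16, -0.17, 0.0], [0, 0, 0]],
  [[0.2, -0.22, 0.0], [0, 0, 0]],
  [[0.24, -0.28, 0.0], [0, 0, 0]],
  [[0.27, -0.34, 0.0], [0, 0, 0]],
  [[0.28, -0.4, 0.0], [0, 0, 0]],
  [[0.28, -0.46, 0], [0, 0, 0]],
  [[0.28, -0.52, 0], [0, 0, 0]],
  [[0.28, -0.58, 0], [0, 0, 0]],
])

```text
time_s: 1.4
position: [0.4522, 0.0658, 0.2476]
tcp_rot: [[0.278, 0.001, -0.961], [0.961, -0.0, 0.278], [0.0, -1.0, -0.001]]
force: [1.5, -0.3, -0.1]
opening: 0.998
```

play_rows([
  [[0.0, -0.06, 0.0], [0, 0, 0]],
  [[0, -0.12, 0.0], [0, 0, 0]],
  [[0, -0.18, -0.01], [0, 0, 0]],
  [[0, -0.24, -0.02], [0, 0, 0]],
  [[-0.005, -0.28, -0.04], [0, 0, 0]],
  [[-0.007, -0.314, -0.07], [0, 0, 0]],
  [[-0.007, -0.314, -0.09], [0, 0, 0]],
  [[-0.007, -0.314, -0.09], [0, 0, 0]],
  [[-0.007, -0.314, -0.09], [0, 0, 0]],
], gripper=0.06)

```text
time_s: 2.52
position: [0.4453, -0.246, 0.158]
tcp_rot: [[0.278, 0.0, -0.961], [0.961, -0.0, 0.278], [-0.0, -1.0, -0.0]]
force: [0.2, -0.1, 0.4]
opening: 0.69
```

Run:
```python
from h import *
f,D,K,T=grab('wrist'); save('wrist1',f); s=read_state(); print(s['time_s'],s['position'],s['opening'])
P=cloud(D,K,T);x,y,z=P[...,0],P[...,1],P[...,2]
r=np.hypot(x-.447,y+.294); g=f.astype(int)
for lo,hi in((.055,.066),(.03,.04)):
    m=(r<.036)&(z>lo)&(z<hi); q=P[m]
    print(m.sum(),q.mean(0).round(4) if len(q) else '', cv2.minEnclosingCircle(q[:,:2].astype(np.float32)) if len(q) else '')
print(proj([.447,-.294,.06],K,T))
```

```text
2.575 [ 0.4455013  -0.24599748  0.15836023] 0.690066681503774
619 [ 0.4452 -0.2907  0.06  ] ((0.44720566272735596, -0.29259875416755676), 0.011181454174220562)
3480 [ 0.4433 -0.2896  0.0344] ((0.447186678647995, -0.2930120825767517), 0.030241351574659348)
[256.64186446 273.79691109]
```

View pics/wrist1.png

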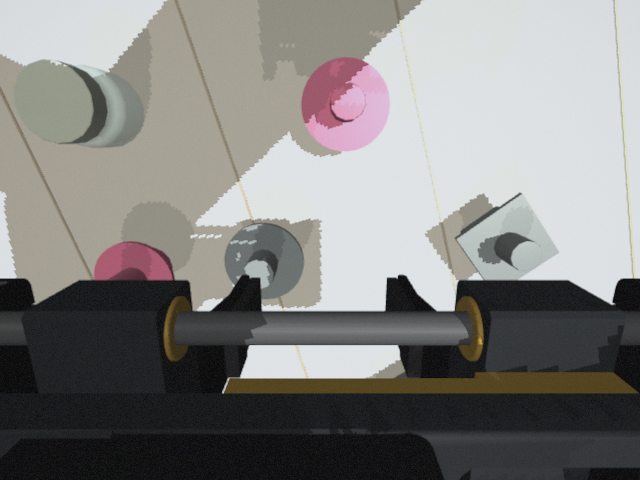

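play_rows([
  [[0.002, -0.03, 0], [0, 0, 0]],
  [[0.002, -0.047, -0.01], [0, 0, 0]],
  [[0.002, -0.047, -0.035], [0, 0, 0]],
  [[0.002, -0.047, -0.06], [0, 0, 0]],
  [[0.002, -0.047, -0.08], [0, 0, 0]],
  [[0.002, -0.047, -0.092], [0, 0, 0]],
  [[0.002, -0.047, -0.096], [0, 0, 0]],
  [[0.002, -0.047, -0.096], [0, 0, 0]],
])

```text
time_s: 3.58
position: [0.4472, -0.2932, 0.0617]
tcp_rot: [[0.278, 0.0, -0.961], [0.961, -0.0, 0.278], [-0.0, -1.0, -0.0]]
force: [0.7, 0.8, 0.5]
opening: 0.691
```

play_rows([
  [[0, 0, 0], [0, 0, 0]],
  [[0, 0, 0], [0, 0, 0]],
  [[0, 0, 0], [0, 0, 0]],
  [[0, 0, 0], [0, 0, 0]],
  [[0, 0, 0], [0, 0, 0]],
  [[0, 0, 0], [0, 0, 0]],
], gripper=0.01)

```text
time_s: 4.32
position: [0.4471, -0.2932, 0.0616]
tcp_rot: [[0.278, 0.0, -0.961], [0.961, -0.0, 0.278], [-0.0, -1.0, -0.0]]
force: [0.8, 0.1, 0.5]
opening: 0.247
```

play_rows([
  [[0, 0, 0.03], [0, 0, 0]],
  [[0, 0, 0.07], [0, 0, 0]],
  [[0.0, 0.01, 0.1], [0, 0, 0]],
  [[0.01, 0.05, 0.11], [0, 0, 0.03]],
  [[0.02, 0.1, 0.11], [0, 0, 0.06]],
  [[0.03, 0.15, 0.11], [0, 0, 0.09]],
  [[0.04, 0.2, 0.11], [0, 0, 0.12]],
  [[0.05, 0.25, 0.11], [0, 0, 0.15]],
  [[0.06, 0.29, 0.11], [0, 0, 0.177]],
  [[0.07, 0.33, 0.11], [0, 0, 0.177]],
])

```text
time_s: 5.58
position: [0.5169, 0.0384, 0.1714]
tcp_rot: [[0.104, -0.0, -0.995], [0.995, 0.0, 0.104], [-0.0, -1.0, 0.0]]
force: [0.3, -0.1, -1.1]
opening: 0.244
```

play_rows([
  [[0.008, 0.035, 0], [0, 0, 0]],
  [[0.013, 0.065, 0], [0, 0, 0]],
  [[0.015, 0.08, 0], [0, 0, 0]],
  [[0.015, 0.08, -0.01], [0, 0, 0]],
  [[0.015, 0.08, -0.01], [0, 0, 0]],
])

```text
time_s: 6.2
position: [0.5309, 0.1159, 0.1603]
tcp_rot: [[0.105, -0.003, -0.994], [0.994, -0.001, 0.105], [-0.001, -1.0, 0.003]]
force: [0.1, -0.6, -1.0]
opening: 0.245
```

Run:
```python
from h import *
s=read_state(); print(s['time_s'],s['position'])
from scipy.optimize import least_squares
for n in('side','scene'):
    f,D,K,T=grab(n); P=cloud(D,K,T); x,y,z=P[...,0],P[...,1],P[...,2]
    if n=='side': save('side1',cv2.resize(f[140:440,60:380],None,fx=2,fy=2))
    r=np.hypot(x-.532,y-.119)
    for lo,hi,l in((.121,.134,'flange'),(.043,.052,'rim')):
        m=(r<.045)&(z>lo)&(z<hi); q=P[m]
        if len(q)<20: print(l,len(q)); continue
        print(n,l,len(q),q.mean(0).round(4),cv2.minEnclosingCircle(q[:,:2].astype(np.float32)))
```

```text
6.2 [0.53088871 0.1158977  0.16034319]
side flange 530 [0.516 0.122 0.132] ((0.5258878469467163, 0.11648839712142944), 0.03023884817957878)
side rim 805 [0.5314 0.1204 0.0453] ((0.5318366885185242, 0.11931736767292023), 0.03684430941939354)
scene flange 144 [0.5453 0.1126 0.1329] ((0.5312884449958801, 0.11483868211507797), 0.0313224233686924)
scene rim 368 [0.5285 0.1092 0.047 ] ((0.5321416854858398, 0.11871188879013062), 0.037285082042217255)
```

View pics/side1.png

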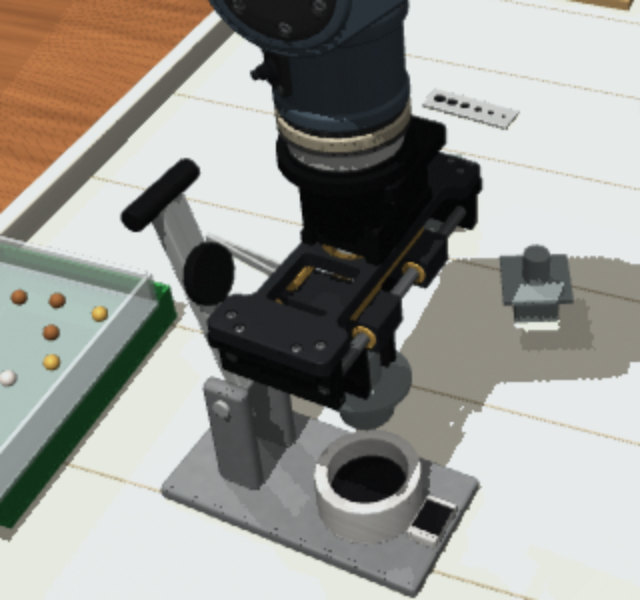

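play_rows([
  [[0, 0, -0.02], [0, 0, 0]],
  [[0, 0, -0.03], [0, 0, 0]],
  [[0, 0, -0.03], [0, 0, 0]],
])

```text
time_s: 6.68
position: [0.5315, 0.1163, 0.1309]
tcp_rot: [[0.105, -0.002, -0.994], [0.994, -0.0, 0.105], [-0.0, -1.0, 0.002]]
force: [0.7, -0.1, -0.9]
opening: 0.244
```

play_rows([
  [[0.0, 0.003, -0.005], [0, 0, 0]],
  [[0.0, 0.003, -0.015], [0, 0, 0]],
  [[0.0, 0.003, -0.025], [0, 0, 0]],
  [[0.0, 0.003, -0.033], [0, 0, 0]],
  [[0.0, 0.003, -0.036], [0, 0, 0]],
  [[0, 0.003, -0.038], [0, 0, 0]],
  [[0, 0.003, -0.038], [0, 0, 0]],
  [[0, 0.003, -0.038], [0, 0, 0]],
])

```text
time_s: 7.68
position: [0.5322, 0.1199, 0.0938]
tcp_rot: [[0.105, 0.001, -0.995], [0.995, -0.0, 0.105], [0.0, -1.0, -0.001]]
force: [0.2, 0.4, -0.9]
opening: 0.244
```

play_rows([
  [[0, -0.001, -0.001], [0, 0, 0]],
  [[0, -0.001, -0.002], [0, 0, 0]],
  [[0, -0.001, -0.002], [0, 0, 0]],
])

```text
time_s: 8.05
position: [0.5321, 0.1188, 0.0916]
tcp_rot: [[0.105, 0.0, -0.995], [0.995, -0.0, 0.105], [-0.0, -1.0, -0.0]]
force: [1.4, 0.3, -0.5]
opening: 0.243
```

play_rows([
  [[0, 0, 0], [0, 0, 0]],
  [[0, 0, 0], [0, 0, 0]],
  [[0, 0, 0], [0, 0, 0]],
  [[0, 0, 0], [0, 0, 0]],
], gripper=0.05)

```text
time_s: 8.55
position: [0.532, 0.1189, 0.0916]
tcp_rot: [[0.105, 0.0, -0.995], [0.995, -0.0, 0.105], [-0.0, -1.0, -0.0]]
force: [0.0, -0.2, -0.2]
opening: 0.551
```

play_rows([
  [[0, 0, 0.03], [0, 0, 0]],
  [[0, 0, 0.07], [0, 0, 0]],
  [[0, 0, 0.115], [0, 0, 0]],
  [[0, 0, 0.16], [0, 0, 0]],
  [[0, 0, 0.2], [0, 0, 0]],
  [[0, 0, 0.22], [0, 0, 0]],
  [[0, 0, 0.22], [0, 0, 0]],
])

```text
time_s: 9.43
position: [0.5328, 0.1189, 0.3132]
tcp_rot: [[0.105, 0.004, -0.995], [0.995, 0.0, 0.105], [0.001, -1.0, -0.004]]
force: [1.0, 0.2, -0.8]
opening: 0.576
```

Run:
```python
from h import *
f,D,K,T=grab('wrist'); s=read_state(); print(s['time_s'],s['position'],s['opening'])
P=cloud(D,K,T);x,y,z=P[...,0],P[...,1],P[...,2]; r=np.hypot(x-.532,y-.119)
for lo,hi in((.084,.097),(.056,.072),(.0,.05)):
    m=(r<.04)&(z>lo)&(z<hi); q=P[m]
    print(m.sum(),q.mean(0).round(4) if len(q) else '', cv2.minEnclosingCircle(q[:,:2].astype(np.float32)) if len(q) else '')
f2,D,K,T=grab('side'); a=f2[200:440,80:380]
save('chk2',np.hstack([cv2.resize(f,(400,300)),cv2.resize(a,(375,300))]))
```

```text
9.475 [0.53188695 0.11885906 0.31170755] 0.5746209297917328
366 [0.5316 0.1193 0.0901] ((0.5319821238517761, 0.11923962086439133), 0.010969764553010464)
2004 [0.5307 0.1194 0.0643] ((0.5323008298873901, 0.11914796382188797), 0.03022145852446556)
1135 [0.5135 0.1213 0.0353] ((0.531322181224823, 0.11883994191884995), 0.03998643904924393)
```

View pics/chk2.png

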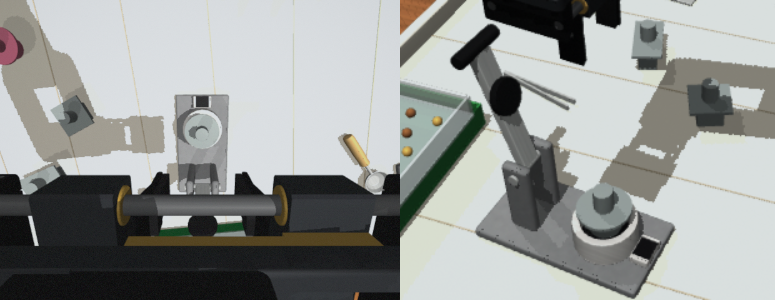

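play_rows([
  [[0.03, -0.003, 0], [0, 0, 0]],
  [[0.07, -0.006, 0], [0, 0, 0]],
  [[0.115, -0.01, 0], [0, 0, 0]],
  [[0.15, -0.014, 0], [0, 0, 0]],
  [[0.173, -0.014, 0], [0, 0, 0]],
  [[0.173, -0.014, 0], [0, 0, 0]],
  [[0.173, -0.014, -0.025], [0, 0, 0]],
  [[0.173, -0.014, -0.05], [0, 0, 0]],
  [[0.173, -0.014, -0.056], [0, 0, 0]],
  [[0.173, -0.014, -0.056], [0, 0, 0]],
], gripper=0.0)

```text
time_s: 10.78
position: [0.7042, 0.105, 0.255]
tcp_rot: [[0.104, -0.002, -0.995], [0.995, -0.0, 0.104], [-0.0, -1.0, 0.002]]
force: [0.5, -0.2, 0.3]
opening: 0.006
```

Run:
```python
import numpy as np
# TCP path: corner at outer point of bar; x/z, y along dispenser axis
def tcp(th):
    d=-.09+.15*np.cos(th); h=.093+.15*np.sin(th)      # dispenser x of bar, height
    b=np.clip((.7-th)/.4,0,1)
    d+=-(.008*np.sin(th)+.0095)+.0095*b; h+=.008*np.cos(th)+.025
    if th>1.57: h=.093+.15*np.sin(th)-.008*min(1,(th-1.5)/.2)+.025
    return np.array([.532-.9945*d,.119+.1045*d,h])
for th in(1.848,1.7,1.55,1.4,1.25,1.1,.95,.8,.65,.5,.4,.3,.2,.15,.1,.05,0): print(th,tcp(th).round(4))
```

```text
1.848 [0.6794 0.1035 0.2543]
1.7 [0.6581 0.1058 0.2587]
1.55 [0.6358 0.1081 0.2681]
1.4 [0.6134 0.1104 0.2672]
1.25 [0.5915 0.1128 0.2629]
1.1 [0.5704 0.115  0.2553]
0.95 [0.5507 0.117  0.2447]
0.8 [0.5327 0.1189 0.2312]
0.65 [0.5158 0.1207 0.2151]
0.5 [0.4991 0.1225 0.1969]
0.4 [0.4896 0.1235 0.1838]
0.3 [0.4813 0.1243 0.17  ]
0.2 [0.4769 0.1248 0.1556]
0.15 [0.4752 0.125  0.1483]
0.1 [0.4739 0.1251 0.1409]
0.05 [0.4729 0.1252 0.1335]
0 [0.4723 0.1253 0.126 ]
```

play_rows([
  [[-0.015, 0, 0], [0, 0, 0]],
  [[-0.025, 0, 0], [0, 0, 0]],
  [[-0.035, 0, 0.002], [0, 0, 0]],
  [[-0.046, 0.001, 0.003], [0, 0, 0]],
  [[-0.057, 0.002, 0.006], [0, 0, 0]],
  [[-0.068, 0.003, 0.009], [0, 0, 0]],
  [[-0.091, 0.005, 0.009], [0, 0, 0]],
  [[-0.113, 0.008, 0.005], [0, 0, 0]],
  [[-0.134, 0.01, -0.003], [0, 0, 0]],
  [[-0.134, 0.01, -0.003], [0, 0, 0]],
])

```text
time_s: 12.02
position: [0.5685, 0.1151, 0.2521]
tcp_rot: [[0.104, -0.004, -0.995], [0.995, -0.0, 0.104], [-0.0, -1.0, 0.004]]
force: [0.5, -0.2, 0.0]
opening: 0.002
```

Run:
```python
from h import *
s=read_state(); print(s['time_s'],s['position'],s['force'])
f,D,K,T=grab('side'); save('side3',f[40:440,20:460])
```

```text
12.025 [0.56851499 0.11509924 0.25209351] [ 0.48134359 -0.23046746  0.01297946]
```

View pics/side3.png

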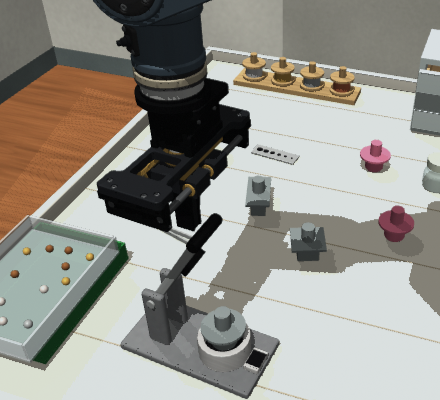

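play_rows([
  [[-0.01, 0.001, -0.003], [0, 0, 0]],
  [[-0.019, 0.002, -0.008], [0, 0, 0]],
  [[-0.028, 0.003, -0.014], [0, 0, 0]],
  [[-0.037, 0.004, -0.021], [0, 0, 0]],
  [[-0.046, 0.005, -0.029], [0, 0, 0]],
  [[-0.054, 0.006, -0.037], [0, 0, 0]],
  [[-0.063, 0.007, -0.046], [0, 0, 0]],
  [[-0.071, 0.008, -0.055], [0, 0, 0]],
  [[-0.08, 0.008, -0.068], [0, 0, 0]],
  [[-0.08, 0.008, -0.068], [0, 0, 0]],
])

```text
time_s: 13.32
position: [0.489, 0.1229, 0.1834]
tcp_rot: [[0.104, -0.004, -0.995], [0.995, -0.0, 0.104], [-0.0, -1.0, 0.004]]
force: [-0.1, -0.1, -0.0]
opening: 0.002
```

Run:
```python
from h import *
s=read_state(); print(s['time_s'],s['position'],s['force'])
f,D,K,T=grab('side'); save('side4',f[40:440,20:460])
```

```text
13.325 [0.48902867 0.12293304 0.18338023] [-0.08063091 -0.09090235 -0.00295938]
```

View pics/side4.png

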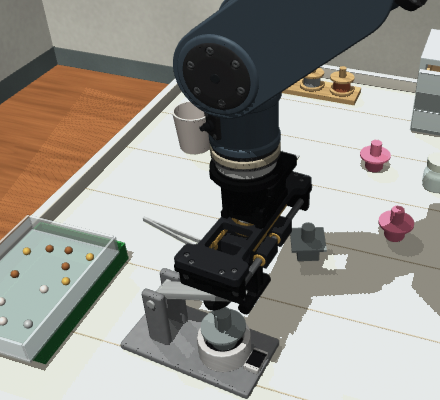

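play_rows([
  [[-0.004, 0.0, -0.007], [0, 0, 0]],
  [[-0.008, 0.001, -0.014], [0, 0, 0]],
  [[-0.011, 0.002, -0.021], [0, 0, 0]],
  [[-0.013, 0.002, -0.028], [0, 0, 0]],
  [[-0.015, 0.002, -0.035], [0, 0, 0]],
  [[-0.016, 0.002, -0.042], [0, 0, 0]],
  [[-0.017, 0.002, -0.047], [0, 0, 0]],
  [[-0.017, 0.002, -0.051], [0, 0, 0]],
  [[-0.017, 0.002, -0.054], [0, 0, 0]],
  [[-0.017, 0.002, -0.054], [0, 0, 0]],
])

```text
time_s: 14.62
position: [0.4741, 0.1247, 0.1303]
tcp_rot: [[0.104, 0.0, -0.995], [0.995, -0.0, 0.104], [-0.0, -1.0, -0.0]]
force: [-1.0, -0.4, 0.2]
opening: 0.005
```

play_rows([
  [[0, 0, -0.001], [0, 0, 0]],
  [[0, 0, -0.002], [0, 0, 0]],
  [[0, 0, -0.003], [0, 0, 0]],
  [[0, 0, -0.004], [0, 0, 0]],
  [[0, 0, -0.004], [0, 0, 0]],
])

```text
time_s: 15.25
position: [0.4742, 0.1247, 0.1266]
tcp_rot: [[0.104, 0.0, -0.995], [0.995, -0.0, 0.104], [-0.0, -1.0, -0.0]]
force: [-0.1, -1.4, 1.5]
opening: 0.007
```

play_rows([
  [[0, 0, -0.0005], [0, 0, 0]],
  [[0, 0, -0.001], [0, 0, 0]],
  [[0, 0, -0.0015], [0, 0, 0]],
  [[0, 0, -0.0015], [0, 0, 0]],
])

```text
time_s: 15.75
position: [0.4742, 0.1247, 0.1259]
tcp_rot: [[0.104, 0.001, -0.995], [0.995, -0.0, 0.104], [-0.0, -1.0, -0.001]]
force: [-1.0, -1.6, 9.5]
opening: 0.008
```

play_rows([
  [[0, 0, -0.0005], [0, 0, 0]],
  [[0, 0, -0.001], [0, 0, 0]],
  [[0, 0, -0.001], [0, 0, 0]],
])

```text
time_s: 16.12
position: [0.4743, 0.1247, 0.1257]
tcp_rot: [[0.104, 0.001, -0.995], [0.995, -0.0, 0.104], [-0.0, -1.0, -0.001]]
force: [-2.1, -1.5, 16.9]
opening: 0.005
```

play_rows([
  [[0, 0, 0.01], [0, 0, 0]],
  [[0, 0, 0.04], [0, 0, 0]],
  [[0, 0, 0.08], [0, 0, 0]],
  [[0, -0.04, 0.12], [0, 0, 0]],
  [[0, -0.09, 0.15], [0, 0, 0]],
  [[0, -0.14, 0.16], [0, 0, 0]],
  [[0, -0.18, 0.16], [0, 0, 0]],
  [[0, -0.18, 0.16], [0, 0, 0]],
  [[0, -0.18, 0.16], [0, 0, 0]],
])

```text
time_s: 17.25
position: [0.4735, -0.0545, 0.2836]
tcp_rot: [[0.105, -0.001, -0.994], [0.994, 0.001, 0.105], [0.001, -1.0, 0.001]]
force: [-0.5, 0.7, 0.6]
opening: 0.005
```

Run:
```python
from h import *
s=read_state(); print(s['time_s'],s['position'],s['force'])
for n in('side','scene'):
    f,D,K,T=grab(n); P=cloud(D,K,T);x,y,z=P[...,0],P[...,1],P[...,2]
    if n=='side': save('side5',cv2.resize(f[280:460,110:350],None,fx=3,fy=3,interpolation=cv2.INTER_CUBIC))
    a=(x-.532)*-.9945+(y-.119)*.1045; b=(x-.532)*-.1045-(y-.119)*.9945
    for lo in(-.08,-.04,-.02,0.02,.04,.056):
        m=(abs(a-lo-.004)<.004)&(abs(b)<.010)&(z>.085)&(z<.2); print(n,lo,m.sum(),np.round(np.percentile(z[m],[50,90]),4) if m.any() else '')
    m=(np.hypot(x-.532,y-.119)<.034)&(z>.046)&(z<.075)&(abs(b)>.014); print('flange z',m.sum(),np.percentile(z[m],[10,50,90]).round(4))
```

```text
17.25 [ 0.47351244 -0.05454328  0.28364636] [-0.48873601  0.65916298  0.61593032]
side -0.08 63 [0.0987 0.0996]
side -0.04 74 [0.0983 0.0995]
side -0.02 73 [0.0987 0.0999]
side 0.02 78 [0.0985 0.0997]
side 0.04 82 [0.0984 0.1   ]
side 0.056 80 [0.1    0.1013]
flange z 363 [0.0469 0.0515 0.0533]
scene -0.08 45 [0.1002 0.1019]
scene -0.04 48 [0.1011 0.1022]
scene -0.02 48 [0.1008 0.1026]
scene 0.02 41 [0.1009 0.1028]
scene 0.04 40 [0.1009 0.1027]
scene 0.056 44 [0.1022 0.1037]
flange z 284 [0.0475 0.0532 0.0555]
```

View pics/side5.png

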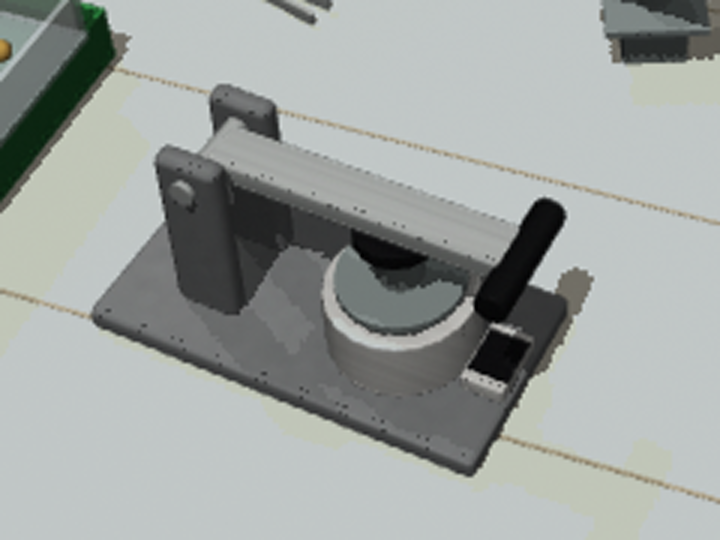

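```bash
python3 -c "
from rig import *
print(hand_in())"
```

```text
the job is handed in; nothing more can be done
None
```

The round-flange grey cartridge is standing upright in the cradle. The clamp arm is shut over it, the gripper is clear and touching nothing, and the job is handed in at about 17 s of the 54 s.

I took the cartridge by its knob and set it on the seat, where the knob top measured 90 mm, as expected with the seat still up. I then swung the clamp arm over with closed fingers and pressed it down to its stop. The wrist force reading at the stop was about 17 N.

Last checks:
- **Clamp:** the arm is level along its length. Its top is at about 99 mm in the side camera and 101 mm in the scene camera, against 99 mm expected for fully shut.
- **Cartridge:** the flange top is at about 52–53 mm, which puts the underside at about 19 mm, fully home. It was centred within about 1 mm when I set it on the seat.
- **Disagreement:** the only one was a steady 2 mm height offset between the two cameras, within the stated calibration.

No check failed.

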